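Blank off the quick coupler with its grooved plug

ROBOT

A 6-joint arm with a two-finger parallel gripper is mounted at the origin on the work surface. World frame = base frame: x ahead of the robot, y to its left, z up, the work surface at z = 0. Lengths are in mm, angles in rad, forces in N, time in s.
With the tool pointing down it reaches from about 300 to 1000 mm from the base axis. Payload 5.1 kg.
Tool frame: the origin (TCP) lies between the finger pads; the fingertips stand robot.tip_reach ahead of it and the grasp point (between the pads) lies 3 mm ahead of it (robot.tip_reach is the distance from the TCP to the fingertips, in mm); z points along the fingers, y is the direction in which the jaws open and shut (so a half turn about z gives the same grasp; the last joint's range is limited). The gripper opens to 95 mm and grips with 3 to 60 N. Pads are 20 mm wide; open, the fingers measure 119 mm over their backs; the gripper's body (75 mm by 180 mm) begins 59 mm behind the grasp point.
Start: joints at [-1.198, 0.124, 1.65, -0, 1.367, -0.083], TCP at [286.085, -583.644, 236.656] pointing down, gripper open.
Joint ranges: [-2.61, 2.61], [-1.02, 2.33], [0.03, 2.71], [-1.35, 4.49], [0.32, 2.68], [-2.91, 2.91]. Speed limits (rad/s): [2.57, 2.57, 3.14, 3.14, 3.14, 3.14].

INTERFACE

Orientations are given as a unit quaternion [x, y, z, w].
In Python, from bench import robot gives the robot as it stands.
- The arm moves only by the tool carry_out, never from a script. Its argument "steps" is text: rows parted by semicolons, each of 6 numbers parted by spaces: the shift along the tool's x, y, z in cm, then the turn, a rotation vector about the tool's x, y, z in rad. A call has 1 to 20 rows; each row shifts and turns the commanded pose from where the row before left it, along the tool's axes as they then stand; what a row does not reach is not made up. A row lasts 1/10 s, in which the tool goes at most 50 mm and 8.59 degrees, less where a joint would pass 70% of its speed; a pose out of reach is approached as far as the arm can. A call is refused whole if a number of a shift passes 5 or a number of a turn 0.15, either way. A call with a gripper value outside its range is refused whole. "fingers" is the finger opening in cm, from 0 to 9.51, set as the call begins (left out, the last holds). The fingers move at their own pace and stop on an object; the grip force is fixed at half the most. Time passes only in rows, so rows that do not move let the fingers close. It gives the time, the measured TCP pose, the force and the opening at its end, in the units of the state.
- robot.get_obs(): the state, without advancing time (a new reading comes with each control period).
- robot.camera(name): name is "scene" or "top" or "wrist"; returns a dict with "img" (420x560x3 uint8, red, green, blue), "intrinsics" (3x3 intrinsics, pixels), "k1" (the pictures are not rectified: a ray, as slopes to the right and down, at radius r is drawn at 1 + k1 r^2 times it, then the intrinsics apply), "R" (3x3) and "t" (3): a world point X has camera coordinates R X + t. Camera axes: x right, y down, z forward; pixel columns grow to the right and rows downward; lengths in mm; the calibration is good to about 2 mm. A picture is of the moment at which its call begins. There is no depth.
- robot.close_job(): hands the job in, once; it reports no verdict.
Trained networks look in the newest picture that a camera, given by its name, has taken for a name from the list of things; names that differ only in an ending like _2 or _b are one class to them, and where a whole thing is asked for, a point or a joint stands for the part that bears it (a point fixed in the world has none). Each returns a list of dicts, best first, with "score" (0 to 1); they miss things now and then, are a little off and sometimes report something else, mostly with a low value. They report only what shows in the picture. A call takes as long as a camera call. They do not tell look-alikes from the thing itself.
- robot.spot_in(camera, target): "centre" ([column, row] in pixels, amid what is visible of it).
- robot.trace(camera, target): "pixels" (420x560 bool, what is visible of it) and "centre" ([column, row] in pixels, amid what is visible of it).
The state is a dict: "clock": time; "joints": joint angles; "qd": joint speeds; "joint_torque": joint torques, N m; "tool_pos": TCP position; "tcp_rot": TCP orientation; "force": force on the tool from outside, world axes, zero at the start; "torque": the same for the moment, N m; "gripper_width": finger opening in mm.
Only numpy, scipy, OpenCV 4.12 (cv2) and the standard library are available. Lean on these libraries where they do the work, as an engineer would, in place of code of your own. Each camera call takes 0.05 s, during which the arm holds its last target. There are 200 camera calls.

TASK

Close the upright quick coupler with the blanking plug that has the waisted, grooved nose. Stand the plug nose-down in the coupler's mouth, press the sleeve's side paddle all the way down to draw the sleeve back so that the plug drops fully home, then let go so that the sleeve springs up to the top again and locks it.

Things in the scene. Friction and masses are not known exactly. Their poses are not given: they have to be found in the camera images.
- plug_knob (a point): Right plug: round steel, 90 mm tall, 0.25 kg, upright in a low rack, 10 mm above the bench. Point: middle of its top knob (42 mm across, 30 tall; grip here, fingers closing fore-and-aft, as a neighbour 80 mm to its left or right is up to 60 wide); z up its axis. Nose 26 across, 60 long, tip 75 below the point, groove 15-27 above tip. Two groove-less plugs with thin heads (hexagon, disc) are wrong.
- coupler_mouth (a point): Mouth centre of the upright brass coupler, 100 mm above the bench, z up. Funnel 39 mm wide at the rim, 29 mm bore from 8 mm down. With the sleeve forward, catches 35 mm down stop the plug: it stands there by itself, knob's middle 40 mm above the rim. With the sleeve back it falls 25 mm by its own weight until the knob rests on the rim (knob's middle 15 mm above it).
- paddle_top (a point): Top centre of the flat steel paddle (40 x 44 mm, 8 thick) sticking out sideways from the sleeve, 75 mm from the coupler's axis, in a direction that varies; 96 mm above the bench with the sleeve forward (up), 78 mm fully back (down). Press it from above with shut fingers, the gripper's narrow side towards the plug standing beside it (its top 155 mm above the bench before it drops).
- sleeve (a joint): Travel of the sprung steel sleeve (60 mm across) round the coupler, in m: 0 forward (up, locked; its spring drives it there), 0.018 fully back (down, at a stop). The plug is freed at about 0.010 to 0.014. The push needed on the paddle rises from about 5 to 10 N.
There are look-alikes about, which are no part of the job. Leave any brown look-alike of the part that bears coupler_mouth alone.

How it is judged:
By the outcome, as a careful person would: the job done as asked, in the order asked, and still so for the second after the job is handed in, with the robot touching nothing.
It also fails if it takes over 56 s, if anything falls off the work surface, if the arm or the gripper's body presses on something with over 40 N, if the wrist force passes 120 N, or if a joint passes its speed limit or range.

## Working session

There is one attempt and no reset: what is moved stays moved. The work goes in short steps, Python scripts to look and compute and a tool call to move; the robot and the scene stay as the last step left them, time stands still between calls to the robot, and variables do not carry over. Pictures are saved under pics/ and viewed, about 8 in all and at most 12, crops included, and the job is handed in when it is done.

Besides the shell and the picture viewer there is one more tool, called after "Emit:" as a command line: name --argument value ..., lists and objects as JSON in quotes. carry_out: Moves the arm, as the interface text tells. Its arguments: {"type":"object","properties":{"steps":{"type":"string"},"fingers":{"type":"number"}},"required":["steps"]}

```bash
mkdir -p pics
cat > h.py <<'E'
import numpy as np, cv2
from bench import robot
def ray(c,px):
    K=np.array(c["intrinsics"]);R=np.array(c["R"]);t=np.array(c["t"])
    d=np.array([(px[0]-K[0,2])/K[0,0],(px[1]-K[1,2])/K[1,1]]);u=d.copy()
    for _ in range(20): u=d/(1+c["k1"]*(u@u))
    v=R.T@np.array([u[0],u[1],1]); return -R.T@t, v/np.linalg.norm(v)
def atz(c,px,z):
    o,v=ray(c,px); return o+v*(z-o[2])/v[2]
def proj(c,X):
    p=np.array(c["R"])@np.array(X,float)+np.array(c["t"]);s=p[:2]/p[2];s=s*(1+c["k1"]*(s@s));K=np.array(c["intrinsics"])
    return K[0,0]*s[0]+K[0,2],K[1,1]*s[1]+K[1,2]
def tri(*cr):
    A=0;b=0
    for c,px in cr:
        o,v=ray(c,px);P=np.eye(3)-np.outer(v,v);A=A+P;b=b+P@o
    return np.linalg.solve(A,b)
def save(c,n,box=None,s=1):
    im=c["img"][...,::-1]
    if box: im=im[box[1]:box[3],box[0]:box[2]]
    cv2.imwrite("pics/"+n,cv2.resize(im,None,fx=s,fy=s,interpolation=cv2.INTER_CUBIC))
E
python3 - <<'E'
from h import *
np.set_printoptions(precision=1,suppress=True)
Z={"plug_knob":85,"coupler_mouth":100,"paddle_top":96,"sleeve":80}
for n in ("scene","top"):
    c=robot.camera(n);save(c,n+"0.png",s=1.4)
    print(n,-np.array(c["R"]).T@c["t"])
    for k in Z:
        for d in robot.spot_in(n,k): print(n,k,round(d["score"],2),np.array(d["centre"]),atz(c,d["centre"],Z[k]))
print(robot.get_obs(),robot.tip_reach)
E
```

```text
scene [1075.5 -514.6  825.2]
scene plug_knob 0.56 [376.6 174.7] [566.8 136.6  85. ]
scene coupler_mouth 0.84 [258.  245.8] [ 586.8 -245.3  100. ]
scene coupler_mouth 0.82 [109.  270.2] [ 454. -532.  100.]
scene coupler_mouth 0.76 [268.3 174.6] [411.3 -97.7 100. ]
scene coupler_mouth 0.76 [191.7 204.2] [ 387.1 -304.4  100. ]
scene coupler_mouth 0.71 [305.7 310.6] [ 773.  -257.6  100. ]
scene paddle_top 0.85 [306.3 284.5] [ 725.6 -219.1   96. ]
scene paddle_top 0.7 [192.6 190.4] [ 342.2 -279.5   96. ]
scene paddle_top 0.65 [258.7 232. ] [ 552.3 -220.9   96. ]
scene paddle_top 0.63 [113.8 257.2] [ 423.8 -511.8   96. ]
scene paddle_top 0.62 [270.4 161.2] [367.8 -61.4  96. ]
scene sleeve 0.96 [193.1 193.4] [ 336.5 -278.3   80. ]
scene sleeve 0.88 [270.2 163.7] [360.4 -57.7  80. ]
scene sleeve 0.83 [309.3 288.3] [ 728.8 -213.2   80. ]
scene sleeve 0.76 [261.4 229.8] [ 539.  -205.7   80. ]
scene sleeve 0.63 [109.1 259.3] [ 408.9 -522.1   80. ]
top [ 410.4 -138.2 1573.6]
top plug_knob 0.78 [171.5 194.6] [558.4 153.2  85. ]
top coupler_mouth 0.84 [398.  256.6] [ 390.1 -508.8  100. ]
top coupl
[... 452 characters left out ...]

top paddle_top 0.57 [287.8 216.6] [ 500.1 -187.9   96. ]
top sleeve 0.93 [392.2 265.1] [ 364.8 -496.7   80. ]
top sleeve 0.88 [292.4 146.8] [ 708.  -198.6   80. ]
top sleeve 0.72 [309.7 289.3] [ 291.4 -255.7   80. ]
top sleeve 0.6 [286.  215.2] [ 505.1 -183.1   80. ]
top sleeve 0.58 [226.6 289. ] [287.6 -15.1  80. ]
{'clock': 0.5, 'joints': array([-1.2,  0.1,  1.7,  0. ,  1.4, -0.1]), 'qd': array([ 0.,  0., -0., -0., -0.,  0.]), 'joint_torque': array([ -0. , -41.7, -36. ,   0.1,   0. ,  -0. ]), 'tool_pos': array([ 286.1, -583.6,  236.7]), 'tcp_rot': array([ 1. ,  0.2, -0. , -0. ]), 'force': array([-0.3, -0.1, -0.2]), 'torque': array([0.1, 0. , 0. ]), 'gripper_width': 95.08193747281727} 22.0
```

View pics/scene0.png

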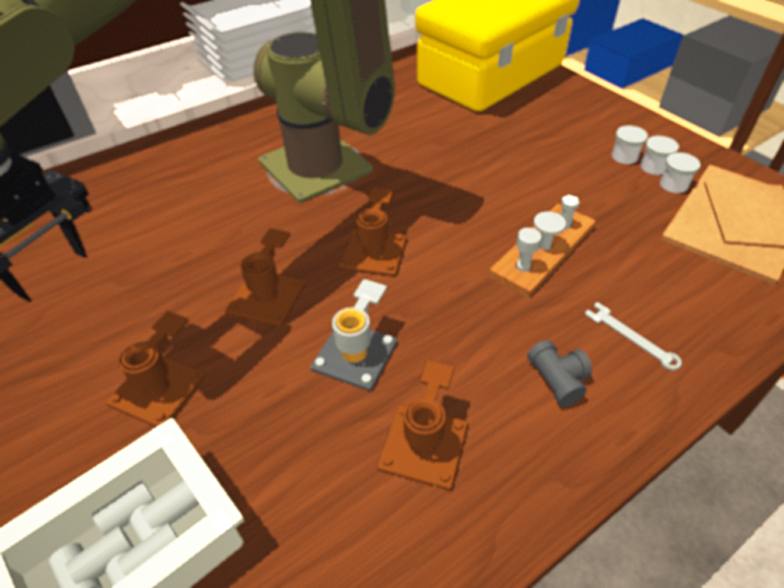

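View pics/top0.png

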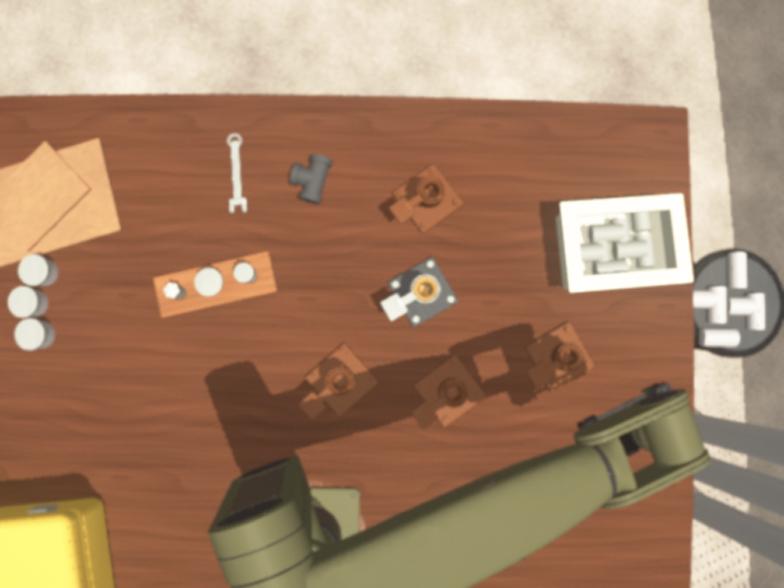

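The scene picture shows the real coupler, with its grey sleeve and brass mouth, at about (251,222) in unscaled pixels, and its paddle at (265,208). The four brown ones are look-alikes. The rack holds the knob plug at (378,170), then the disc, then the hexagon. In the top view the knob is at (174,194), the mouth at (304,206) and the paddle at (282,219).

Run:
```python
from h import *
np.set_printoptions(precision=1,suppress=True)
s=robot.camera("scene");t=robot.camera("top")
for n,a,b,z in (("knob",(376.6,174.7),(171.5,194.6),85),("knob_eye",(378,171),(173.7,193.6),100),("mouth",(251,228),(304,206),100),("pad",(264.5,208.5),(282,219),96)):
    print(n,tri((s,a),(t,b)),atz(s,a,z),atz(t,b,z))
for c,n in((s,"scene"),(t,"top")):
  for k in ("plug_knob","sleeve"):
    for d in robot.trace(n,k):
        m=d["pixels"];ys,xs=np.where(m);print(n,k,round(d["score"],2),d["centre"],c["img"][m].mean(0),xs.min(),xs.max(),ys.min(),ys.max())
save(s,"s1.png",(220,120,440,280),3.6);
from scipy.spatial.transform import Rotation as Ro
print(Ro.from_quat(robot.get_obs()["tcp_rot"]).as_matrix())
```

```text
knob [557.7 153.6  69.2] [566.8 136.6  85. ] [558.4 153.2  85. ]
knob_eye [561.2 146.2  88.5] [569.3 136.  100. ] [559.9 143.9 100. ]
mouth [ 532.8 -231.9   98.9] [ 534.9 -230.1  100. ] [ 531.5 -234.   100. ]
pad [ 494.5 -169.3   90.4] [ 500.1 -169.8   96. ] [ 492.9 -171.3   96. ]
scene plug_knob 0.92 [376.5, 175.6] [182.2 178.1 162.5] 369 385 163 193
scene sleeve 0.94 [111.1, 259.6] [98.3 50.3 21.6] 85 133 222 278
scene sleeve 0.85 [270.1, 165.2] [107.7  54.9  22.6] 255 279 134 175
scene sleeve 0.82 [310.7, 289.9] [145.5  74.3  28.9] 288 323 257 320
scene sleeve 0.73 [262.2, 229.7] [187.7 182.8 166.2] 238 275 199 252
scene sleeve 0.67 [191.4, 193.5] [96.1 49.4 21.4] 175 206 164 208
top plug_knob 0.52 [175.0, 192.8] [224.8 218.6 203.6] 167 182 188 202
top sleeve 0.8 [283.8, 218.3] [234.4 232.2 220.1] 273 312 197 227
top sleeve 0.74 [226.9, 285.9] [130.2  84.4  57.8] 215 252 262 297
top sleeve 0.62 [306.9, 293.5] [115.2  75.2  52. ] 295 323 271 303
top sleeve 0.61 [392.9, 265.6] [112.8  73.3  50.2] 377 414 245 275
top sleeve 0.57 [290.9, 145.5] [163.3 103.2  68.7] 279 314 128 158
[[ 0.9  0.4  0. ]
 [ 0.4 -0.9 -0. ]
 [-0.   0.  -1. ]]
```

View pics/s1.png

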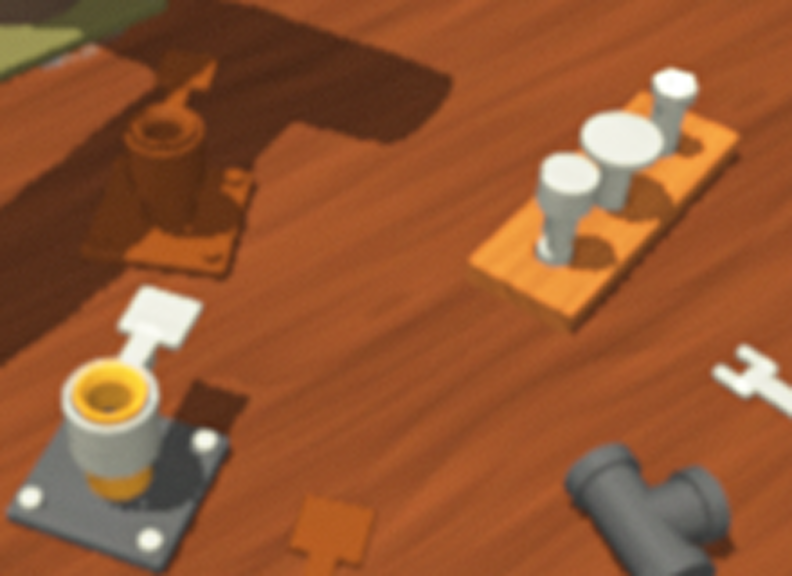

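```bash
cat > plan.py <<'E'
import sys,numpy as np
from bench import robot
from scipy.spatial.transform import Rotation as Ro
# usage: plan.py x y z yaw_deg(of tool y) nrows
def plan(target,yaw,n):
    o=robot.get_obs();R=Ro.from_quat(o["tcp_rot"]);p=np.array(o["tool_pos"],float)
    y=np.radians(yaw);Y=np.array([np.cos(y),np.sin(y),0]);Zt=np.array([0,0,-1.]);X=np.cross(Y,Zt)
    T=Ro.from_matrix(np.c_[X,Y,Zt])
    rows=[]
    for k in range(n,0,-1):
        d=np.round(R.inv().apply((np.array(target)-p)/k)/10,2)
        w=np.round((R.inv()*T).as_rotvec()/k,3)
        rows.append(" ".join(f"{v:g}" for v in [*d,*w]))
        p=p+R.apply(d*10);R=R*Ro.from_rotvec(w)
    print("; ".join(rows));print("end",p.round(1))
if __name__=="__main__":
    a=[float(v) for v in sys.argv[1:]];plan(a[:3],a[3],int(a[4]))
E
python3 - <<'E'
from h import *
c=robot.camera("wrist");o=robot.get_obs()
from scipy.spatial.transform import Rotation as Ro
R=Ro.from_quat(o["tcp_rot"]).as_matrix()
C=-np.array(c["R"]).T@c["t"]
print("cam in tool",R.T@(C-o["tool_pos"]),"\n",(np.array(c["R"])@R).round(2),c["intrinsics"],"yaw",np.degrees(np.arctan2(R[1,1],R[0,1])),o["tool_pos"])
E
python3 plan.py 460 -205 280 -30 14
```

```text
cam in tool [  72.26229813   -0.21016792 -148.59604703] 
 [[-0.    1.   -0.  ]
 [-0.97 -0.   -0.26]
 [-0.26  0.    0.97]] [[360.10341801   0.         285.82277378]
 [  0.         360.10341801 204.74579379]
 [  0.           0.           1.        ]] yaw -63.886062703931756 [ 286.08936061 -583.65705792  236.68034658]
2.31 -1.88 -0.31 0 -0 -0.042; 2.38 -1.78 -0.31 0 -0 -0.042; 2.46 -1.68 -0.31 0 -0 -0.042; 2.52 -1.58 -0.31 0 -0 -0.042; 2.59 -1.47 -0.31 0 -0 -0.042; 2.65 -1.36 -0.31 0 -0 -0.042; 2.7 -1.25 -0.31 0 -0 -0.042; 2.75 -1.13 -0.31 0 -0 -0.042; 2.8 -1.02 -0.31 0 -0 -0.043; 2.84 -0.9 -0.31 0 -0 -0.042; 2.87 -0.77 -0.31 0 -0 -0.043; 2.9 -0.65 -0.31 0 -0 -0.042; 2.93 -0.53 -0.31 0 -0 -0.043; 2.95 -0.4 -0.3 0 -0 -0.042
end [ 460. -205.  280.]
```

Emit:
carry_out --steps "2.3 -1.9 -0.3 0 0 -0.042; 2.4 -1.8 -0.3 0 0 -0.042; 2.5 -1.7 -0.3 0 0 -0.042; 2.5 -1.6 -0.3 0 0 -0.042; 2.6 -1.5 -0.3 0 0 -0.042; 2.6 -1.4 -0.3 0 0 -0.042; 2.7 -1.2 -0.3 0 0 -0.042; 2.8 -1.1 -0.3 0 0 -0.042; 2.8 -1 -0.3 0 0 -0.043; 2.8 -0.9 -0.3 0 0 -0.042; 2.9 -0.8 -0.3 0 0 -0.043; 2.9 -0.6 -0.3 0 0 -0.042; 2.9 -0.5 -0.3 0 0 -0.043; 2.9 -0.4 -0.3 0 0 -0.042; 0 0 0 0 0 0; 0 0 0 0 0 0"

```text
clock: 2.45
tool_pos: [460.1, -205.1, 278.8]
tcp_rot: [0.866, 0.5, -0.0, 0.0]
force: [0.0, 0.4, -0.7]
gripper_width: 94.9
```

```bash
python3 - <<'E'
from h import *
np.set_printoptions(precision=1,suppress=True)
c=robot.camera("wrist");save(c,"w1.png",s=1.4)
for k,z in (("coupler_mouth",100),("paddle_top",96)):
    for d in robot.spot_in("wrist",k): print(k,round(d["score"],2),np.array(d["centre"]),atz(c,d["centre"],z))
print([proj(c,x) for x in ((533,-232,100),(495,-170,96))])
g=cv2.cvtColor(c["img"],cv2.COLOR_RGB2HSV)
u,v=map(int,proj(c,(533,-232,100)))
m=((g[...,0]>15)&(g[...,0]<32)&(g[...,1]>130)).astype(np.uint8);n,l,s,ce=cv2.connectedComponentsWithStats(m)
for i in range(1,n):
    if s[i][4]>80:print(s[i],ce[i])
E
python3 plan.py 556 146 230 15 15
```

```text
coupler_mouth 0.81 [226.7 274.6] [ 365.1 -251.3  100. ]
coupler_mouth 0.8 [117.  113.8] [362.8 -68.6 100. ]
coupler_mouth 0.64 [507.3  79.2] [ 683.  -216.6  100. ]
paddle_top 0.8 [ 54.5 107. ] [313.1 -31.   96. ]
paddle_top 0.76 [317.  144.9] [ 504.8 -184.4   96. ]
paddle_top 0.74 [518.3  55.4] [ 703.1 -203.2   96. ]
paddle_top 0.61 [233.9 321.9] [ 340.2 -302.7   96. ]
[(np.float64(368.77209092479177), np.float64(175.04753170674218)), (np.float64(299.97989875573205), np.float64(136.53106718611093))]
[ 341  149   53   52 1980] [367.6 174.7]
[  74  272   33   62 1008] [ 86.8 302.5]
[ 465  272   34   62 1016] [485.  302.7]
[ 255  342  305   17 1442] [435.7 352.1]
2.35 -0.62 0.32 -0 0 -0.052; 2.38 -0.5 0.32 -0 0 -0.053; 2.41 -0.37 0.32 -0 0 -0.052; 2.42 -0.25 0.32 -0 0 -0.053; 2.43 -0.12 0.32 -0 0 -0.052; 2.43 0.01 0.32 -0 0 -0.053; 2.43 0.14 0.32 -0 0 -0.052; 2.42 0.26 0.32 -0 0 -0.053; 2.4 0.39 0.33 -0 0 -0.052; 2.38 0.52 0.32 -0 0 -0.053; 2.35 0.64 0.33 -0 0 -0.052; 2.31 0.76 0.32 -0 0 -0.053; 2.27 0.89 0.33 -0 -0 -0.052; 2.22 1 0.32 -0 -0 -0.053; 2.15 1.12 0.33 -0 -0 -0.052
end [556. 146. 230.]
```

View pics/w1.png

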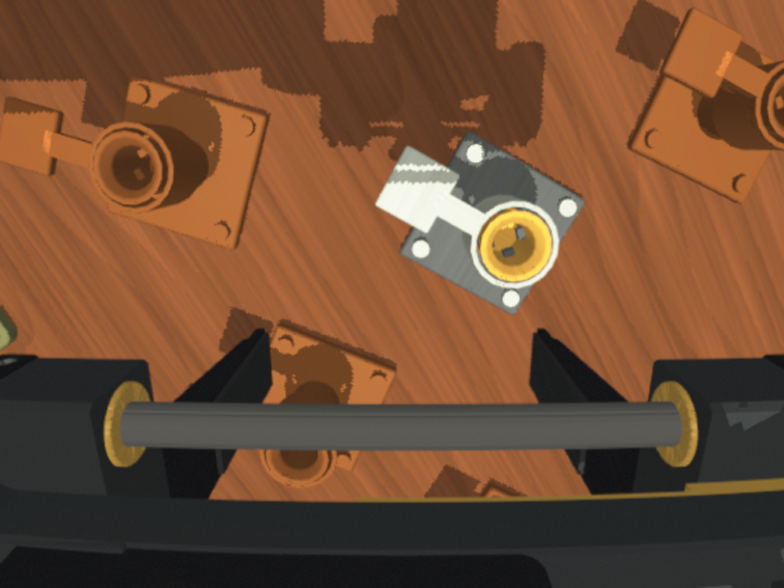

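The wrist view shows the brass rim centred at (368,175) and the paddle centred at (299,136). Both match my estimates of mouth (533,-232) and paddle (495,-170). Next, the rack.

Emit:
carry_out --steps "2.35 -0.6 0.3 0 0 -0.052; 2.4 -0.5 0.3 0 0 -0.053; 2.4 -0.4 0.3 0 0 -0.052; 2.4 -0.25 0.3 0 0 -0.053; 2.4 -0.1 0.3 0 0 -0.052; 2.4 0 0.3 0 0 -0.053; 2.4 0.15 0.3 0 0 -0.052; 2.4 0.25 0.3 0 0 -0.053; 2.4 0.4 0.3 0 0 -0.052; 2.4 0.5 0.3 0 0 -0.053; 2.35 0.65 0.3 0 0 -0.052; 2.3 0.75 0.3 0 0 -0.053; 2.3 0.9 0.3 0 0 -0.052; 2.2 1 0.3 0 0 -0.053; 2.15 1.1 0.3 0 0 -0.052; 0 0 0 0 0 0; 0 0 0 0 0 0"

```text
clock: 4.3
tool_pos: [555.5, 145.0, 233.2]
tcp_rot: [0.609, 0.793, -0.001, -0.0]
force: [-0.9, -0.5, 0.0]
gripper_width: 94.9
```

Run:
```python
from h import *
np.set_printoptions(precision=1,suppress=True)
c=robot.camera("wrist");save(c,"w2.png",s=1.4)
for d in robot.trace("wrist","plug_knob"):
    ys,xs=np.where(d["pixels"]);print(round(d["score"],2),d["centre"],xs.min(),xs.max(),ys.min(),ys.max(),atz(c,d["centre"],95))
print(robot.get_obs()["tool_pos"],proj(c,(561,146,100)))
```

```text
0.87 [289.1, 197.8] 265 315 169 225 [557.2 147.3  95. ]
[555.5 144.6 233.7] (np.float64(293.3267536540794), np.float64(201.9756516672506))
```

View pics/w2.png

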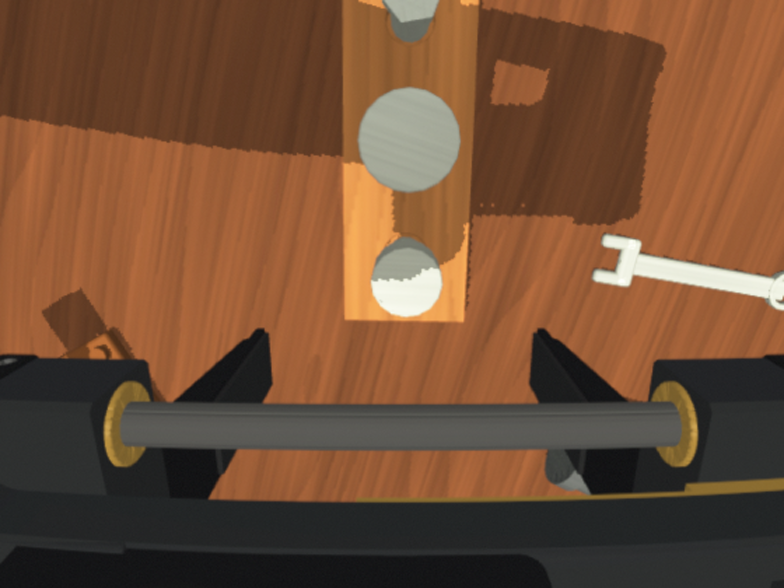

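The wrist view shows the knob top centred at (290.4,201), with the rack aligned with the tool x axis. The fingers will close fore-and-aft, clear of the disc.

Run:
```python
from h import *
c=robot.camera("wrist");p=atz(c,(290.4,201),100);print(p)
import plan;plan.plan([p[0],p[1],89],15.0,8)
```

```text
[558.63479488 145.70049727 100.        ]
0 0.04 1.81 0 0 -0; 0 0.04 1.81 0 0 -0; 0 0.04 1.81 0 0 -0; 0.01 0.04 1.81 0 0 -0; 0 0.04 1.81 0 0 -0; 0.01 0.04 1.81 0 0 -0; 0 0.04 1.81 0 0 -0; 0.01 0.04 1.81 0 0 -0.001
end [558.6 145.7  89. ]
```

Emit:
carry_out --steps "0 0.1 2.5 0 0 0; 0 0.1 2.5 0 0 0; 0 0.1 2.5 0 0 0; 0 0 2.5 0 0 0; 0 0 2 0 0 0; 0 0 1.5 0 0 0; 0 0 1 0 0 0; 0 0 0 0 0 0; 0 0 0 0 0 0"

```text
clock: 5.35
tool_pos: [558.9, 146.6, 89.5]
tcp_rot: [0.608, 0.794, 0.0, 0.0]
force: [-0.0, 0.3, 0.3]
gripper_width: 95.0
```

Emit:
carry_out --steps "0 0 0 0 0 0; 0 0 0 0 0 0; 0 0 0 0 0 0; 0 0 0 0 0 0; 0 0 0 0 0 0; 0 0 0 0 0 0; 0 0 0 0 0 0; 0 0 0 0 0 0" --fingers 3

```text
clock: 6.15
tool_pos: [558.4, 146.6, 88.6]
tcp_rot: [0.608, 0.794, -0.0, -0.0]
force: [1.0, 0.1, 0.0]
gripper_width: 41.3
```

Emit:
carry_out --steps "0 0 -0.5 0 0 0; 0 0 -1.5 0 0 0; 0 0 -2.5 0 0 0; 0 0 -3 0 0 0; 0 0 -3 0 0 0; 0 0 -2 0 0 0; 0 0 0 0 0 0"

```text
clock: 6.85
tool_pos: [560.5, 147.0, 218.9]
tcp_rot: [0.608, 0.794, 0.003, 0.003]
force: [0.8, 0.1, -2.4]
gripper_width: 41.3
```

Run:
```python
from h import *
print(robot.get_obs()["gripper_width"])
import plan;plan.plan([532.5,-231.5,212],31,14)
```

```text
41.26350210157228
-2.56 -0.9 0.04 0.001 0 -0.02; -2.54 -0.95 0.05 0.001 0 -0.02; -2.52 -1 0.05 0.001 0 -0.02; -2.5 -1.05 0.05 0 0 -0.02; -2.48 -1.1 0.05 0.001 0 -0.02; -2.46 -1.15 0.05 0 0 -0.02; -2.43 -1.19 0.05 0.001 0 -0.02; -2.41 -1.24 0.05 0 0 -0.02; -2.38 -1.29 0.05 0.001 0 -0.02; -2.36 -1.34 0.05 0 0 -0.02; -2.33 -1.39 0.05 0.001 0 -0.02; -2.3 -1.43 0.05 0 0.001 -0.019; -2.27 -1.48 0.04 0.001 0 -0.02; -2.25 -1.52 0.05 0 0.001 -0.019
end [ 532.5 -231.5  212. ]
```

Emit:
carry_out --steps "-2.55 -0.9 0.05 0 0 -0.02; -2.55 -0.95 0.05 0 0 -0.02; -2.5 -1 0.05 0 0 -0.02; -2.5 -1.05 0.05 0 0 -0.02; -2.5 -1.1 0.05 0 0 -0.02; -2.45 -1.15 0.05 0 0 -0.02; -2.45 -1.2 0.05 0 0 -0.02; -2.4 -1.25 0.05 0 0 -0.02; -2.4 -1.3 0.05 0 0 -0.02; -2.35 -1.35 0.05 0 0 -0.02; -2.35 -1.4 0.05 0 0 -0.02; -2.3 -1.45 0.05 0 0 -0.02; -2.25 -1.5 0.05 0 0 -0.02; -2.25 -1.5 0.05 0 0 -0.02; 0 0 0 0 0 0; 0 0 0 0 0 0; 0 0 0 0 0 0"

```text
clock: 8.55
tool_pos: [529.4, -231.4, 205.8]
tcp_rot: [0.491, 0.871, 0.0, -0.001]
force: [-0.8, 0.5, -4.0]
gripper_width: 41.8
```

Run:
```python
from h import *
c=robot.camera("scene");save(c,"s2.png",(200,130,320,260),4.4)
print([round(v/1) for v in proj(c,(532,-231.5,100))])
print(robot.get_obs()["gripper_width"])
import plan;plan.plan([532.2,-231.5,146],31,6)
```

```text
[250, 228]
41.524360928587434
-0.03 0.04 1 -0 -0 0; -0.03 0.04 1 -0 -0 0.001; -0.02 0.03 1 -0 -0 0; -0.03 0.04 1 -0 -0 0.001; -0.02 0.03 1 -0 -0.001 0; -0.03 0.04 1 -0 -0 0.001
end [ 532.2 -231.5  146. ]
```

View pics/s2.png

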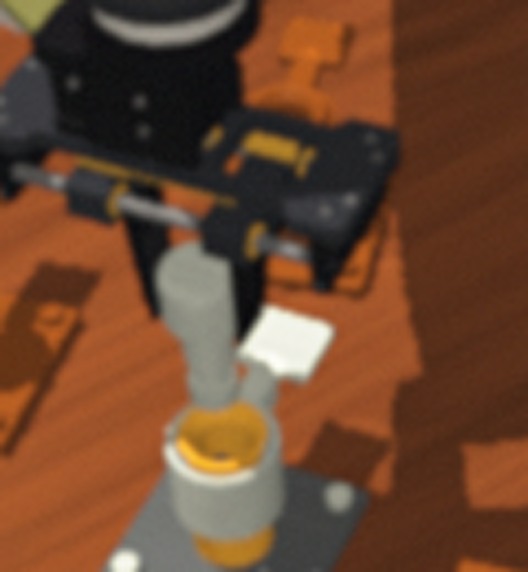

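The scene crop shows the plug upright, with its tip about 30 mm above the mouth and roughly in line with it. The rim is at (250,228) and the plug is a touch behind. I'll correct by +2.8 mm in x and lower it.

Emit:
carry_out --steps "-0.15 0.25 0.5 0 0 0; 0 0 1 0 0 0; 0 0 1 0 0 0; 0 0 0.5 0 0 0; 0 0 0 0 0 0; 0 0 0 0 0 0"

```text
clock: 9.2
tool_pos: [532.6, -232.3, 176.4]
tcp_rot: [0.492, 0.871, 0.0, -0.0]
force: [0.1, -0.2, -2.4]
gripper_width: 41.4
```

Emit:
carry_out --steps "0 0.1 0.4 0 0 0; 0 0 0.5 0 0 0; 0 0 0.5 0 0 0; 0 0 0.5 0 0 0; 0 0 0.4 0 0 0; 0 0 0 0 0 0; 0 0 0 0 0 0"

```text
clock: 9.9
tool_pos: [533.5, -231.8, 153.5]
tcp_rot: [0.492, 0.871, 0.0, -0.0]
force: [0.2, 0.4, -3.6]
gripper_width: 41.0
```

Emit:
carry_out --steps "0 0 0.3 0 0 0; 0 0 0.3 0 0 0; 0 0 0.2 0 0 0; 0 0 0 0 0 0; 0 0 0 0 0 0"

```text
clock: 10.4
tool_pos: [533.5, -231.8, 145.5]
tcp_rot: [0.492, 0.871, 0.0, -0.0]
force: [-1.0, 0.9, -2.1]
gripper_width: 41.5
```

Now I'll release the plug slowly.

Emit:
carry_out --steps "0 0 0 0 0 0; 0 0 0 0 0 0; 0 0 0 0 0 0; 0 0 0 0 0 0; 0 0 0 0 0 0; 0 0 0 0 0 0; 0 0 0 0 0 0" --fingers 8

```text
clock: 11.1
tool_pos: [533.6, -231.8, 145.7]
tcp_rot: [0.492, 0.871, -0.0, 0.0]
force: [0.2, -0.4, 0.0]
gripper_width: 79.8
```

Emit:
carry_out --steps "0 0 -0.5 0 0 0; 0 0 -1.5 0 0 0; 0 0 -2.5 0 0 0; 0 0 -2.5 0 0 0; 0 0 -1 0 0 0; 3 0 0 0 0 0; 2.5 0 0 0 0 0; 0 0 0 0 0 0; 0 0 0 0 0 0"

```text
clock: 12.0
tool_pos: [505.1, -184.6, 226.0]
tcp_rot: [0.491, 0.871, -0.0, 0.0]
force: [-0.3, -1.1, 0.3]
gripper_width: 79.8
```

Run:
```python
from h import *
np.set_printoptions(precision=1,suppress=True)
c=robot.camera("scene");w=robot.camera("wrist")
a=c["img"][130:260,200:320];A=cv2.resize(a,None,fx=3,fy=3,interpolation=cv2.INTER_CUBIC)
b=cv2.resize(w["img"],(520,390));cv2.imwrite("pics/c3.png",np.hstack([A[:390],np.ascontiguousarray(b)[:,:435]])[...,::-1])
for n,cc in (("scene",c),("wrist",w)):
  for k,z in (("plug_knob",140),("paddle_top",96)):
    for d in robot.spot_in(n,k): print(n,k,round(d["score"],2),np.array(d["centre"]),atz(cc,d["centre"],z))
  print(n,[np.array(proj(cc,x)) for x in ((533,-232,155),(533,-232,130),(494,-169.5,96))])
print(robot.get_obs()["tool_pos"])
```

```text
scene plug_knob 0.97 [248.9 218.6] [ 539.3 -234.9  140. ]
scene paddle_top 0.96 [307.5 286.2] [ 730.2 -219.6   96. ]
scene paddle_top 0.92 [191.4 191.3] [ 343.3 -283.4   96. ]
scene paddle_top 0.54 [263.1 165.8] [371.4 -87.2  96. ]
scene [array([247.9, 211.7]), array([248.8, 219.2]), array([263.2, 206.9])]
wrist plug_knob 0.97 [283.6 274.4] [ 525.1 -221.5  140. ]
wrist paddle_top 0.82 [ 30.9 160.8] [ 309.7 -262.1   96. ]
wrist paddle_top 0.56 [284.5 192.7] [ 500.  -178.8   96. ]
wrist [array([285.5, 301.4]), array([285.5, 284.2]), array([284.1, 178.9])]
[ 505.3 -185.2  225.5]
```

View pics/c3.png

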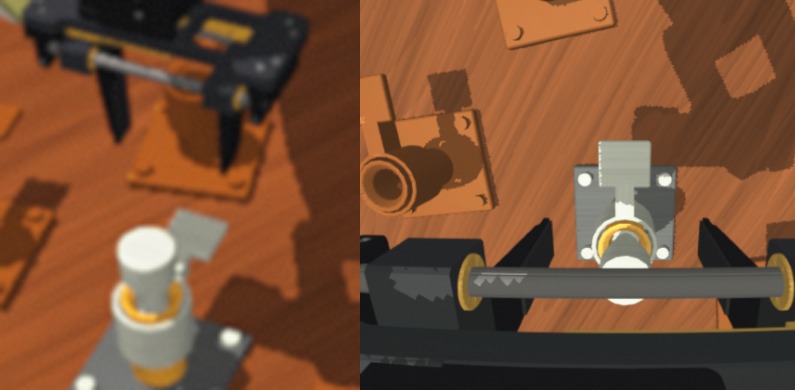

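The plug stands upright on the catches: its top is at (248.7,211), against (248,212) predicted for z = 155. The paddle is centred at about (285,175.5) in the wrist view, which gives roughly (493,-168). I'll shut the fingers, move over it and press.

Emit:
carry_out --steps "1 -0.1 0 0 0 0; 1 -0.1 0 0 0 0; 0.2 0 1 0 0 0; 0 0 2 0 0 0; 0 0 2 0 0 0; 0 0 2 0 0 0; 0 0 1.5 0 0 0; 0 0 1 0 0 0; 0 0 0 0 0 0; 0 0 0 0 0 0" --fingers 0

```text
clock: 13.3
tool_pos: [492.3, -167.0, 131.1]
tcp_rot: [0.492, 0.871, 0.0, 0.0]
force: [-0.8, -0.5, -0.6]
gripper_width: 5.7
```

```bash
python3 -c "
import plan;plan.plan([493,-168,119],31,3);o=plan.robot.get_obs();print(o['tool_pos'],o['gripper_width'],o['force'])"
```

```text
-0.04 0 0.4 0 0 0.001; -0.04 0 0.4 0 0 0.001; -0.04 0.01 0.41 0 0.001 0
end [ 493. -168.  119.]
[ 492.33489922 -167.02435567  131.05073474] 5.659357536220386 [-0.82519254 -0.49387417 -0.6015597 ]
```

Emit:
carry_out --steps "-0.1 0 0.4 0 0 0; 0 0 0.4 0 0 0; 0 0 0.4 0 0 0; 0 0 0.2 0 0 0; 0 0 0.2 0 0 0; 0 0 0.2 0 0 0; 0 0 0 0 0 0; 0 0 0 0 0 0"

```text
clock: 14.1
tool_pos: [492.8, -167.9, 113.7]
tcp_rot: [0.492, 0.871, -0.0, 0.0]
force: [-1.9, 1.2, 6.0]
gripper_width: 0.6
```

Emit:
carry_out --steps "0 0 0.2 0 0 0; 0 0 0.2 0 0 0; 0 0 0.2 0 0 0; 0 0 0.2 0 0 0; 0 0 0.2 0 0 0; 0 0 0.2 0 0 0; 0 0 0.1 0 0 0; 0 0 0 0 0 0; 0 0 0 0 0 0; 0 0 0 0 0 0"

```text
clock: 15.1
tool_pos: [492.8, -167.9, 101.4]
tcp_rot: [0.492, 0.871, -0.0, 0.0]
force: [-3.6, 2.3, 10.3]
gripper_width: 1.0
```

Emit:
carry_out --steps "0 0 0.1 0 0 0; 0 0 0.1 0 0 0; 0 0 0.1 0 0 0; 0 0 0 0 0 0; 0 0 0 0 0 0; 0 0 0 0 0 0"

```text
clock: 15.7
tool_pos: [492.9, -167.9, 100.0]
tcp_rot: [0.491, 0.871, -0.0, -0.0]
force: [-8.7, 2.4, 18.2]
gripper_width: 0.2
```

Run:
```python
from h import *
np.set_printoptions(precision=1,suppress=True)
c=robot.camera("scene")
cv2.imwrite("pics/s4.png",cv2.resize(c["img"][150:270,190:320],None,fx=4.5,fy=4.5,interpolation=cv2.INTER_CUBIC)[...,::-1])
print(robot.spot_in("scene","plug_knob"),[np.array(proj(c,(533,-232,z))) for z in (155,140,130,115)],robot.get_obs()["force"])
```

```text
[{'centre': [250.4, 222.7], 'score': 0.6}] [array([247.9, 211.7]), array([248.5, 216.3]), array([248.8, 219.2]), array([249.4, 223.6])] [-8.6  3.8 18.9]
```

View pics/s4.png

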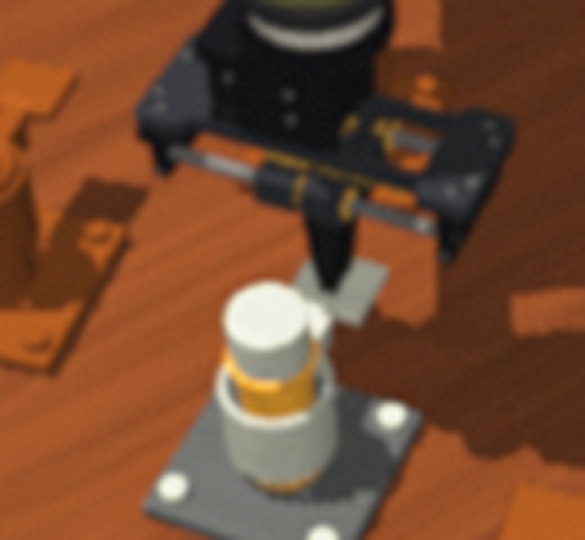

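The sleeve is at its stop (push 18 N) and the plug has dropped, with the knob resting on the rim. Its top is at (249.5,219.5), against (248.8,219.2) predicted for z = 130. Now I'll let the sleeve up and back away.

Emit:
carry_out --steps "0 0 -0.3 0 0 0; 0 0 -0.3 0 0 0; 0 0 -0.3 0 0 0; 0 0 -0.3 0 0 0; 0 0 -0.3 0 0 0; 0 0 -0.3 0 0 0; 0 0 -0.5 0 0 0; 0 0 -1 0 0 0; 0 0 -2 0 0 0; 0 0 -3 0 0 0; 0 0 -3 0 0 0; 4 0 -1 0 0 0; 4 0 0 0 0 0; 4 0 0 0 0 0; 0 0 0 0 0 0; 0 0 0 0 0 0"

```text
clock: 17.4
tool_pos: [430.5, -64.7, 220.0]
tcp_rot: [0.491, 0.871, -0.0, 0.001]
force: [0.5, 0.0, 0.1]
gripper_width: 0.2
```

Run:
```python
from h import *
np.set_printoptions(precision=1,suppress=True)
c=robot.camera("scene")
cv2.imwrite("pics/s5.png",cv2.resize(c["img"][150:270,190:320],None,fx=4.5,fy=4.5,interpolation=cv2.INTER_CUBIC)[...,::-1])
print([np.array(proj(c,x)) for x in ((533,-232,130),(493,-168,96),(493,-168,78))],robot.get_obs()["force"])
for d in robot.spot_in("scene","paddle_top"): print(d)
```

```text
[array([248.8, 219.2]), array([263.4, 206.4]), array([263.8, 211.4])] [-0.3 -0.8  0.1]
{'centre': [260.2, 233.6], 'score': 0.91}
{'centre': [111.8, 258.6], 'score': 0.87}
{'centre': [269.8, 161.8], 'score': 0.66}
{'centre': [193.2, 193.7], 'score': 0.64}
{'centre': [309.6, 288.7], 'score': 0.56}
```

View pics/s5.png

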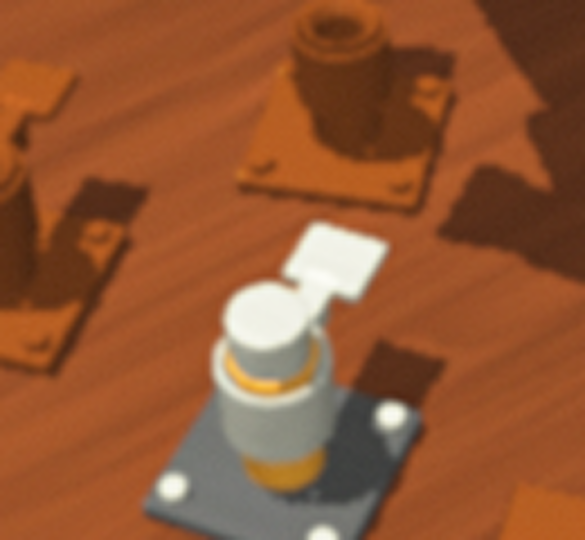

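The picture shows the paddle back up at (265,208), where it was at the start, with the plug home and the arm clear. I'm handing the job in.

```bash
python3 -c "
from bench import robot;print(robot.close_job())"
```

```text
the job is handed in; nothing more can be done
None
```

I closed the coupler with the knob-headed plug and handed the job in at about 17.5 s on the robot's clock, well under the 56 s limit; no verdict is reported.

- **Insertion:** I gripped the plug fore-and-aft, lowered it into the real brass coupler without any noticeable contact force, and let go. It stood by itself on the catches, with its top seen at the height expected for 155 mm.
- **Pressing:** I pushed the paddle down with shut fingers until the sleeve reached its stop, with an upward push of about 18 N. The plug dropped until its knob rested on the rim, its top at about 130 mm.
- **Locking:** I raised the fingers and moved the arm clear. The last picture shows the paddle at pixel (265,208). That matches its starting position and is about 3.5 pixels above where it would be if still pressed, so the sleeve is up.
- **State at hand-in:** The plug was fully home, the force reading was near zero and the robot was touching nothing. The brown look-alikes were not touched.

**Disagreement:** In the last picture the network's best paddle report was at (260,234), on the coupler body rather than the paddle. I relied on the picture and the calibration instead.

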